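# Refit the drum-drive coupling on a printer drive unit and hold it home

### The arm

A 7-joint arm with a two-finger parallel gripper is mounted at the origin on the work surface. World frame = base frame: x ahead of the robot, y to its left, z up, the work surface at z = 0. Lengths are in m, angles in degrees, forces in N, time in s.
With the tool pointing down it reaches from about 0.425 to 0.95 m from the base axis. Payload 16.7 kg.
Tool frame: the origin (TCP) lies at the very end of the fingers, on their centre line; the grasp point (between the pads) lies 19 mm behind it; z points along the fingers, y is the direction in which the jaws open and shut (so a half turn about z gives the same grasp; the last joint's range is limited). The gripper opens to 94 mm and grips with 3 to 60 N. Pads are 16 mm wide; open, the fingers measure 119 mm over their backs; the gripper's body (75 mm by 177 mm) begins 78 mm behind the grasp point.
Start: joints at [-83.509, 24.414, 4.234, 92.017, -1.954, 63.644, -3.845], TCP at [0.175, 0.652, 0.205] pointing down, gripper open.
Joint ranges: [-163.25, 163.25], [-28.42, 122.38], [-70.27, 78.77], [12.13, 141.07], [-58.53, 238.53], [9.26, 117.41], [-156.51, 156.51]. Speed limits (degrees/s): [108.29, 108.29, 136.94, 136.94, 172.46, 172.46, 172.46].

### API

Orientations are given as a 3x3 rotation matrix whose columns are the frame's x, y, z axes.
In Python, from rig import sensors, snapshot, env gives the robot as it stands.
- The arm moves only by the tool step_arm, never from a script. Its argument "commands" is a list of rows, each a list of 6 numbers: the shift along the tool's x, y, z in m, then the turn, a rotation vector about the tool's x, y, z in rad. In form: [[dx, dy, dz, ax, ay, az], ...]. A call has 1 to 12 rows; each row shifts and turns the commanded pose from where the row before left it, along the tool's axes as they then stand; what a row does not reach is not made up. A row lasts 1/8 s, in which the tool goes at most 62.5 mm and 10.7 degrees, less where a joint would pass 70% of its speed; a pose out of reach is approached as far as the arm can. A call is refused whole if a number of a shift passes 0.0625 or a number of a turn 0.188, either way. A call with a gripper value outside its range is refused whole. "jaw" is the opening, from 0 (shut) to 1 (fully open), set as the call begins (left out, the last holds). The fingers move at their own pace and stop on an object; the grip force is fixed at half the most. Time passes only in rows, so rows that do not move let the fingers close. It gives the time, the measured TCP pose, the force and the opening at its end, in the units of the state.
- sensors.get_obs(): the state, without advancing time (a new reading comes with each control period).
- snapshot(name): name is "side" or "top"; returns a dict with "pixels" (420x560x3 uint8, red, green, blue), "depth" (420x560 float32, m along the optical axis (not along the pixel's ray), 0 where there is no reading), "fx", "fy", "cx", "cy" (pixels), "xyz" and "orientation" of the camera in the world. Camera axes: x right, y down, z forward; pixel columns grow to the right and rows downward; lengths in m; the calibration is good to about 2 mm. A picture is of the moment at which its call begins.
- env.close_job(): hands the job in, once; it reports no verdict.
The state is a dict: "t": time; "joint_pos": joint angles; "dq": joint speeds; "tau": joint torques, N m; "tool_pos": TCP position; "tcp_rot": TCP orientation; "ft_force": force on the tool from outside, world axes, zero at the start; "wrist_torque": the same for the moment, N m; "width": finger opening in m.
Only numpy, scipy, OpenCV 4.12 (cv2) and the standard library are available. Lean on these libraries where they do the work, as an engineer would, in place of code of your own. Each camera call takes 0.05 s, during which the arm holds its last target. There are 200 camera calls.

### The job

Refit the drum-drive coupling of this printer drive unit: pick up the loose flanged white tube with the splined bore (not the gear or the roller lying with it), lower it flange first over the shaft, turn it until its splines mesh with the sleeve, and push it fully home against the spring. Finish while still gripping it and pressing it fully down, so that a colleague can slip the retaining clip on; do not let go, and leave everything else on the bench where it lies.

Things in the scene. Friction and masses are not known exactly. Their poses are not given: they have to be found in the camera images.
- coupling: The coupling: loose white plastic part, about 45 g, standing flange down on the mat. Origin: centre of its underside; z up its axis. Flange 46 mm across, 6 mm thick; six lugs 6 mm wide on its rim reach radius 26 mm, at 0, 60, 120... degrees from x. Above the flange a tube, open right through, 34 mm high from the underside, with three dogs 4 mm higher on its rim. Grip the tube above the flange.
- tube (a point): Point on the coupling's axis, 20 mm above its underside, at mid-height of the tube; axes as the coupling. The tube is 31 mm in outer diameter and made of 12 flats, one facing every multiple of 30 degrees from x.
- bore (a point): Centre of the mouth of the bore in the coupling's underside; axes as the coupling. The bore is 24.5 mm across; in its lowest 12 mm six ridges, 2.8 mm wide, reach inwards to radius 7.9 mm. The six keyways between them lie in line with the lugs, at 0, 60, 120... degrees from x.
- seat (a point): Point on the splined sleeve's axis where the coupling's underside lies when fully home, spring pressed, 81 mm above the bench; z up, x through a spline; turns with the sleeve. The sleeve stands on a grey gear, 62 mm across, in mid-unit, with six dark holes in line with the splines; it is geared to the motor and stiff to turn (0.5 N m). Let go, the coupling springs up 6 mm.
- spline_top (a point): Point on the sleeve's axis at the top of the splines, 18 mm above the seat; axes as the seat. Six splines, 3 mm wide, from a core of radius 6.5 mm out to radius 11 mm, at 0, 60, 120... degrees from x. They mesh when the coupling's x agrees with this x to about 7 degrees, modulo 60; otherwise the coupling's underside stops here.
- shaft_end (a point): Tip of the steel shaft that rises from the sleeve, 43 mm above the seat: 10 mm in diameter, its last 3 mm tapered to 6 mm; at its foot, over the splines, a cone 3 mm high widens to 13 mm. Axes as the seat.
- washer (a joint): Steel thrust washer, 33 mm across, on its spring round the sleeve's foot: 0 when free, its top then 6 mm above the seat; 0.006 m when pressed to its stop. The spring pushes up with 3 N when free, about 7 N at the stop.
- unit: The drive unit, screwed down on the bench: a folded steel plate 200 x 150 mm with feet (244 mm over the feet along its x), its plate 62 mm above the bench, a motor below and low plastic gears above, all (but the sleeve and shaft) less than 84 mm above the bench. Origin: on the mat under the sleeve's axis; x along its long side.
- idler: Bystander: a loose white toothed gear, 48 mm across, 10 mm thick with an 18 mm boss 8 mm high. Origin: centre of its underside.
- roller: Bystander: a loose feed roller standing on end, black rubber tyre 34 mm across on a white core, 34 mm high. Origin: centre of its underside.
- spudger: Bystander: a thin steel prying tool, 165 mm long, 6.4 mm thick, lying along its x. Origin: under its middle.
- phone: Bystander: a black phone, 75 x 150 x 10 mm. Origin: centre of its underside.
- open_phone: Bystander: an opened phone with its battery showing, 72 x 146 x 10 mm. Origin: centre of its underside.
- driver: Bystander: a screwdriver with a black handle, 160 mm long, lying along its x. Origin: under its middle.
- screw_tray: Bystander: a steel tray with four compartments, 90 x 70 x 22 mm. Origin: centre of its underside.
- cleaner: Bystander: a white plastic bottle, 54 mm across and 130 mm high. Origin: centre of its underside.
Things that resemble listed ones, but are neither listed nor needed, are in the scene too. What is shaped like the coupling but blue or green is not meant.

How it is judged:
By the outcome, as a careful person would: the job done as asked, in the order asked, and still so for the second after the job is handed in, while the arm keeps its last pose, push and grip.
It also fails if it takes over 38 s, if anything falls off the work surface, if the arm or the gripper's body presses on something with over 40 N, if the wrist force passes 120 N, or if a joint passes its speed limit or range.

## Working session

There is one attempt and no reset: what is moved stays moved. The work goes in short steps, Python scripts to look and compute and a tool call to move; the robot and the scene stay as the last step left them, time stands still between calls to the robot, and variables do not carry over. Pictures are saved under pics/ and viewed, on a budget of 10 in all, crops included, one or two more only if the job needs it, and the job is handed in when it is done.

Besides the shell and the picture viewer there is one more tool, called by a JSON object that holds its "api" and its "payload". step_arm: Moves the arm, as the interface text tells. Its arguments: {"type":"object","properties":{"commands":{"type":"array","items":{"type":"array","items":{"type":"number"}}},"jaw":{"type":"number"}},"required":["commands"]}

```bash
mkdir -p pics
cat > h.py <<'E'
import numpy as np, cv2
from rig import sensors, snapshot, env
def snap(n,f):
    s=snapshot(n); np.savez('pics/'+f+'.npz',**s); cv2.imwrite('pics/'+f+'.png',s['pixels'][:,:,::-1]); return s
def load(f): return dict(np.load('pics/'+f+'.npz'))
def ray(s,u,v):
    d=np.stack([(np.asarray(u,float)-s['cx'])/s['fx'],(np.asarray(v,float)-s['cy'])/s['fy'],np.ones(np.shape(u))],-1)
    return d@s['orientation'].T
def onplane(s,u,v,z):
    d=ray(s,u,v); return s['xyz']+d*((z-s['xyz'][2])/d[...,2])[...,None]
def cloud(s):
    v,u=np.mgrid[:420,:560]; return s['xyz']+ray(s,u,v)*s['depth'][...,None]
def proj(s,p):
    q=(np.asarray(p)-s['xyz'])@s['orientation']; return np.stack([s['fx']*q[...,0]/q[...,2]+s['cx'],s['fy']*q[...,1]/q[...,2]+s['cy']],-1)
E
python3 - <<'E'
from h import *
for n in('top','side'):
    s=snap(n,n+'0'); print(n,s['xyz'],s['orientation'],s['fx'],s['cx'],s['cy'])
o=sensors.get_obs();print({k:np.round(v,3) for k,v in o.items()})
E
```

```text
top [0.37880999 0.0193926  1.21866425] [[ 0.01198701 -0.98852475  0.15058261]
 [-0.99976091 -0.00909415  0.0198851 ]
 [-0.01828749 -0.15078497 -0.98839742]] 402.55296229000646 276.63979052218184 212.58026232683522
side [ 0.02593161 -0.83390895  0.98478776] [[ 0.84283633 -0.35117463  0.40780302]
 [-0.53812707 -0.54036752  0.64685563]
 [-0.00679577 -0.76464326 -0.64441795]] 500.22214603990597 275.3811231499752 211.02125430931187
{'t': np.float64(0.1), 'joint_pos': array([-83.509,  24.445,   4.233,  92.047,  -1.955,  63.644,  -3.844]), 'dq': array([ 0.061, -0.154,  0.099, -0.038,  0.01 ,  0.133,  0.128]), 'tau': array([ 7.0000e-03, -9.3746e+01,  3.6770e+00, -4.5503e+01, -4.9000e-02,
        1.7000e-02,  0.0000e+00]), 'tool_pos': array([0.175, 0.651, 0.205]), 'tcp_rot': array([[-0.966,  0.26 , -0.   ],
       [ 0.26 ,  0.966, -0.001],
       [-0.   , -0.001, -1.   ]]), 'ft_force': array([-0.332, -0.03 , -0.362]), 'wrist_torque': array([ 0.042,  0.055, -0.009]), 'width': np.float64(0.094)}
```

View pics/top0.png

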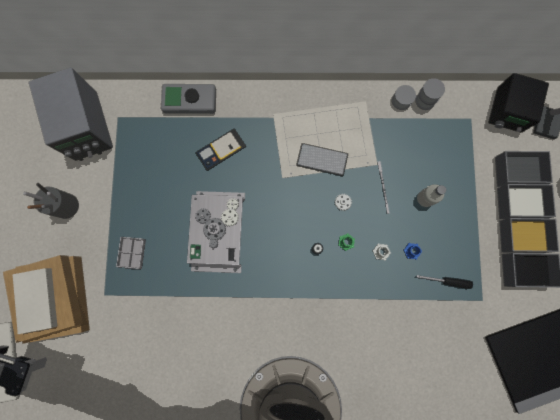

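View pics/side0.png

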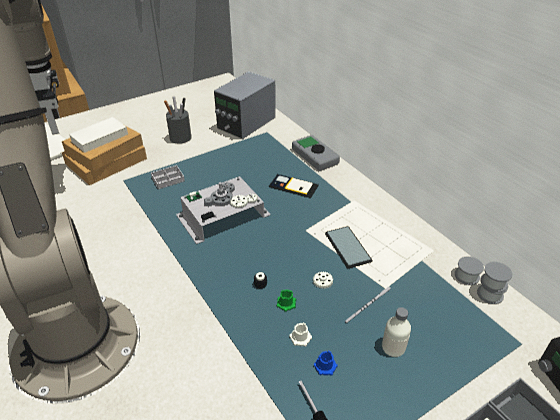

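The candidates for the coupling, by pixel in the top view, are: white flanged tube (382,252; side view 301,335), idler gear (343,202), roller (317,249), green copy (346,242) and blue copy (412,251). The white flanged tube fits the description, so I'll check it and the unit in one montage of crops.

Run:
```python
from h import *
t=load('top0');s=load('side0')
def c(s,u,v,r): return cv2.resize(s['pixels'][v-r:v+r,u-r:u+r,::-1],(395,295) if 0 else (300,300),interpolation=cv2.INTER_CUBIC)
m=np.vstack([np.hstack([c(t,382,252,20),c(s,301,335,25)]),np.hstack([c(t,216,230,32),c(s,226,195,40)])])
cv2.imwrite('pics/m1.png',m)
# heights / positions
P=cloud(t);Q=cloud(s)
for n,(S,C,u,v,r) in dict(coupT=(t,P,382,252,18),coupS=(s,Q,301,335,22)).items():
    px=S['pixels'][v-r:v+r,u-r:u+r].astype(int);p=C[v-r:v+r,u-r:u+r]
    k=(px.min(-1)>110)&(p[...,2]>0.002)
    print(n,k.sum(),p[k].mean(0),p[k].max(0),p[k].min(0))
    for lo,hi in((.003,.01),(.028,.045)):
        q=p[k&(p[...,2]>lo)&(p[...,2]<hi)];print(lo,len(q),np.round((q.max(0)+q.min(0))/2,4),np.round(np.ptp(q,axis=0),4))
for S,C,u,v,r in((t,P,216,230,30),(s,Q,226,195,40)):
    p=C[v-r:v+r,u-r:u+r].reshape(-1,3); q=p[p[:,2]>.095]; print(len(q),q.mean(0),q.max(0),q.min(0),np.round(q[np.argsort(-q[:,2])[:8]],4).tolist())
```

```text
coupT 173 [ 0.45007699 -0.2689368   0.01614348] [ 0.47452257 -0.24523989  0.04389108] [ 0.42352839 -0.29990011  0.00205549]
0.003 72 [ 0.449  -0.2726  0.0065] [0.0509 0.0547 0.007 ]
0.028 46 [ 0.4485 -0.2688  0.036 ] [0.0295 0.0304 0.0158]
coupS 332 [ 0.44383811 -0.27600697  0.02672891] [ 0.48001451 -0.23092378  0.98478776] [ 0.02593161 -0.83390895  0.00207975]
0.003 125 [ 0.4508 -0.2645  0.0065] [0.0503 0.0577 0.0069]
0.028 90 [ 0.4494 -0.2679  0.0348] [0.0322 0.0333 0.0132]
54 [0.46074718 0.14964899 0.49901918] [0.51517651 0.23186899 1.21866425] [0.37880999 0.0193926  0.09516259] [[0.3788, 0.0194, 1.2187], [0.3788, 0.0194, 1.2187], [0.3788, 0.0194, 1.2187], [0.3788, 0.0194, 1.2187], [0.3788, 0.0194, 1.2187], [0.3788, 0.0194, 1.2187], [0.3788, 0.0194, 1.2187], [0.3788, 0.0194, 1.2187]]
66 [ 0.33713732 -0.14657179  0.41219744] [0.51413155 0.23239078 0.98478776] [ 0.02593161 -0.83390895  0.09500241] [[0.0259, -0.8339, 0.9848], [0.0259, -0.8339, 0.9848], [0.0259, -0.8339, 0.9848], [0.0259, -0.8339, 0.9848], [0.0259, -0.8339, 0.9848], [0.0259, -0.8339, 0.9848], [0.0259, -0.8339, 0.9848], [0.0259, -0.8339, 0.9848]]
```

View pics/m1.png

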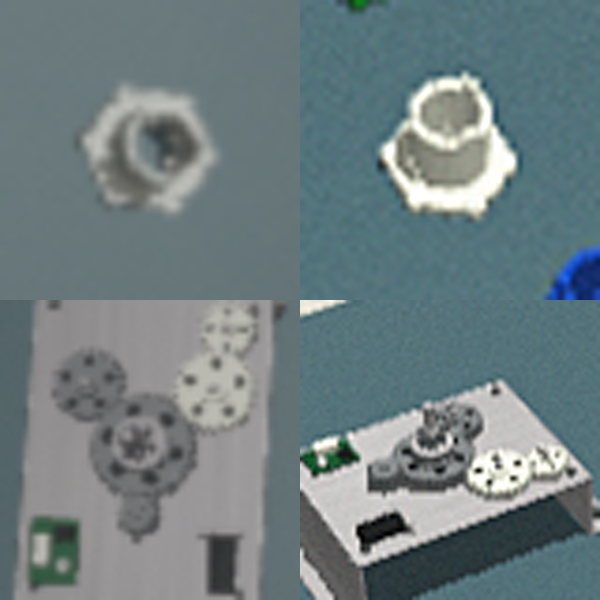

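The crops confirm the white flanged tube with six lugs (top 382,252). The grey mid-unit gear with six dark holes and the shaft is at about top (214,230). Next I'll measure centres and angles.

```bash
cat > meas.py <<'E'
from h import *
def rect(s,c,z,R=.036,N=360):
    g=(np.arange(N)-N/2+.5)*2*R/N; X,Y=np.meshgrid(c[0]+g,c[1]+g)
    uv=proj(s,np.stack([X,Y,np.full_like(X,z)],-1)).astype(np.float32)
    return cv2.remap(cv2.cvtColor(s['pixels'],cv2.COLOR_RGB2GRAY),uv[...,0],uv[...,1],cv2.INTER_CUBIC)
def polar(s,c,z,rs):
    th=np.radians(np.arange(0,360,2)); r,T=np.meshgrid(rs,th,indexing='ij')
    uv=proj(s,np.stack([c[0]+r*np.cos(T),c[1]+r*np.sin(T),np.full_like(T,z)],-1)).astype(np.float32)
    g=cv2.cvtColor(s['pixels'],cv2.COLOR_RGB2GRAY)
    return th,cv2.remap(g,uv[...,0],uv[...,1],cv2.INTER_CUBIC).astype(float)
def phase(th,a,sign=1):
    z=(sign*(a-a.mean())*np.exp(6j*th)).sum()*2/len(th); return np.degrees(np.angle(z))/6,abs(z)
E
python3 - <<'E'
from meas import *
t=load('top0');s=load('side0');P=cloud(t);Q=cloud(s)
for n,S,C in(('top',t,P),('side',s,Q)):
    px=S['pixels'].astype(int)
    d=np.hypot(C[...,0]-.449,C[...,1]+.268)
    k=(px.min(-1)>100)&(d<.035)&(C[...,2]>.002)&(C[...,2]<.1)
    vv,uu=np.nonzero(k)
    # tube rim: pixels near z .034
    k2=(d<.02)&(C[...,2]>.030)&(C[...,2]<.04)
    vv,uu=np.nonzero(k2); (c,r)=cv2.minEnclosingCircle(C[k2][:,:2].astype(np.float32)); print(n,'rim',len(uu),c,r)
    k3=(d<.035)&(C[...,2]>.004)&(C[...,2]<.008)
    (c,r)=cv2.minEnclosingCircle(C[k3][:,:2].astype(np.float32)); print(' flange',k3.sum(),c,r)
    for cc in((.4485,-.268),(.4495,-.2665),(.4475,-.2695)):
        th,a=polar(S,cc,.006,[.0235,.0245,.0255]); print(' lug',cc,np.round(phase(th,a.mean(0)),1))
    k=(C[...,2]>.1)&(C[...,2]<.14)&(abs(C[...,0]-.506)<.04)&(abs(C[...,1]-.22)<.05)
    print(' shaft',np.round(C[k],4).tolist())
    k=(np.hypot(C[...,0]-.506,C[...,1]-.22)<.04)&(C[...,2]>.05)
    h=np.histogram(C[k][:,2],np.arange(.05,.13,.003));print(' hist',list(zip(np.round(h[1],3).tolist(),h[0].tolist())))
E
```

```text
top rim 39 (0.44898197054862976, -0.26851823925971985) 0.015828294679522514
 flange 130 (0.4489268660545349, -0.26814866065979004) 0.03494103252887726
 lug (0.4485, -0.268) [19.9  8.1]
 lug (0.4495, -0.2665) [12.7  3.7]
 lug (0.4475, -0.2695) [22.2 11.5]
 shaft [[0.5144, 0.2247, 0.106], [0.5095, 0.2242, 0.1233], [0.5097, 0.2217, 0.122], [0.5096, 0.2188, 0.1226], [0.5066, 0.2239, 0.1241], [0.5066, 0.2211, 0.1246], [0.507, 0.2189, 0.1217], [0.5079, 0.2175, 0.1139], [0.5092, 0.2166, 0.1032], [0.5035, 0.2233, 0.1268], [0.5038, 0.2182, 0.1249], [0.5049, 0.2171, 0.1155], [0.5065, 0.2168, 0.1016], [0.5013, 0.224, 0.1227], [0.5013, 0.2213, 0.1223], [0.5013, 0.2184, 0.1229], [0.5032, 0.2186, 0.1065], [0.5038, 0.2168, 0.101], [0.5039, 0.2141, 0.1006], [0.5009, 0.228, 0.1007], [0.5006, 0.2218, 0.104], [0.501, 0.2195, 0.1009], [0.4979, 0.2276, 0.1021], [0.4981, 0.2193, 0.1014]]
 hist [(0.05, 0), (0.053, 0), (0.056, 5), (0.059, 45), (0.062, 60), (0.065, 33), (0.068, 15), (0.071, 59), (0.074, 160), (0.077, 95), (0.08, 16), (0.083, 17), (0.086, 36), (0.089, 14), (0.092, 3), (0.095, 5), (0.098, 9), 
[... 689 characters left out ...]
.2226, 0.1105], [0.5028, 0.22, 0.1114], [0.5057, 0.2196, 0.1104], [0.5008, 0.2232, 0.1066], [0.5038, 0.2231, 0.1053], [0.5048, 0.2183, 0.108], [0.5109, 0.2248, 0.1013], [0.4987, 0.2193, 0.1063], [0.5032, 0.2224, 0.1024], [0.5063, 0.2223, 0.1012], [0.5091, 0.2215, 0.1005], [0.5118, 0.2204, 0.1001], [0.5015, 0.2192, 0.1015], [0.5029, 0.2155, 0.1033], [0.499, 0.2145, 0.102]]
 hist [(0.05, 0), (0.053, 1), (0.056, 12), (0.059, 44), (0.062, 23), (0.065, 19), (0.068, 38), (0.071, 85), (0.074, 72), (0.077, 27), (0.08, 6), (0.083, 19), (0.086, 21), (0.089, 9), (0.092, 5), (0.095, 9), (0.098, 9), (0.101, 6), (0.104, 3), (0.107, 1), (0.11, 4), (0.113, 1), (0.116, 3), (0.119, 5), (0.122, 2), (0.125, 0)]
```

Run:
```python
from meas import *
ims=[]
for n in('top','side'):
    S=load(n+'0')
    for rs in([.018,.020],[.021,.023],[.023,.025],[.025,.027]):
        th,a=polar(S,(.505,.221),.076,rs);print(n,rs,np.round(phase(th,a.mean(0),-1),1))
    im=rect(S,(.505,.221),.076); 
    bg=cv2.GaussianBlur(im,(0,0),30)
    bh=cv2.morphologyEx(im,cv2.MORPH_BLACKHAT,cv2.getStructuringElement(2,(61,61)))
    _,m=cv2.threshold(bh,0,255,cv2.THRESH_OTSU)
    _,_,st,ce=cv2.connectedComponentsWithStats(m)
    for q,c in zip(st[1:],ce[1:]):
        p=(c-179.5)*.2e-3; r=np.hypot(*p)
        if q[4]>150 : print(n,q[4],np.round(p*1e3,1),round(r*1e3,1),round(np.degrees(np.arctan2(p[1],p[0]))%60,1))
    ims+=[im]
    im2=rect(S,(.449,-.268),.006);ims+=[im2]
cv2.imwrite('pics/r1.png',cv2.resize(np.vstack([np.hstack(ims[:2]),np.hstack(ims[2:])]),(600,600)))
```

```text
top [0.018, 0.02] [15.4 19.9]
top [0.021, 0.023] [16.  29.2]
top [0.023, 0.025] [16.1 22.7]
top [0.025, 0.027] [15.9 11.2]
top 1485 [ 22.7 -32.7] 39.8 4.7
top 422 [-11.5 -29.6] 31.7 8.8
top 565 [ -1.9 -30.3] 30.4 26.4
top 406 [  9.5 -28.9] 30.4 48.2
top 1234 [-23.8 -20. ] 31.1 40.0
top 1859 [ -5.  -19.9] 20.6 15.8
top 1833 [ 16.  -14.3] 21.5 18.1
top 761 [-11.4 -11.6] 16.3 45.3
top 628 [-31.3  -9.3] 32.7 16.6
top 2155 [-19.3  -4.4] 19.8 12.9
top 5481 [2.  3.9] 4.4 2.6
top 220 [-30.1  -3.3] 30.3 6.3
top 1789 [22.   6.6] 23.0 16.6
top 2094 [-15.   14.4] 20.8 16.0
top 176 [34.7 15. ] 37.8 23.4
top 267 [-26.8  16.4] 31.4 28.5
top 1953 [ 5.7 22.5] 23.2 15.7
top 948 [25.8 27.6] 37.8 47.0
top 299 [16.4 33.6] 37.4 3.9
top 294 [30.  33.6] 45.1 48.2
side [0.018, 0.02] [15.3 31.4]
side [0.021, 0.023] [12.1 40.6]
side [0.023, 0.025] [11.8 34.6]
side [0.025, 0.027] [11.6 21.3]
side 1354 [ 20.1 -33.1] 38.7 1.3
side 484 [ 35.  -31.4] 47.0 18.2
side 12418 [-2.2 -2.2] 3.2 45.0
side 1943 [ -4.6 -17.4] 18.0 15.2
side 632 [-29.8   0. ] 29.8 60.0
side 1120 [33.   5.6] 33.5 9.6
side 1038 [23.3  8.3] 24.8 19.7
side 7019 [11.6 19.5] 22.7 59.1
side 1038 [ 5.1 32.1] 32.5 20.9
side 436 [-5.8 31.1] 31.6 40.5
```

View pics/r1.png

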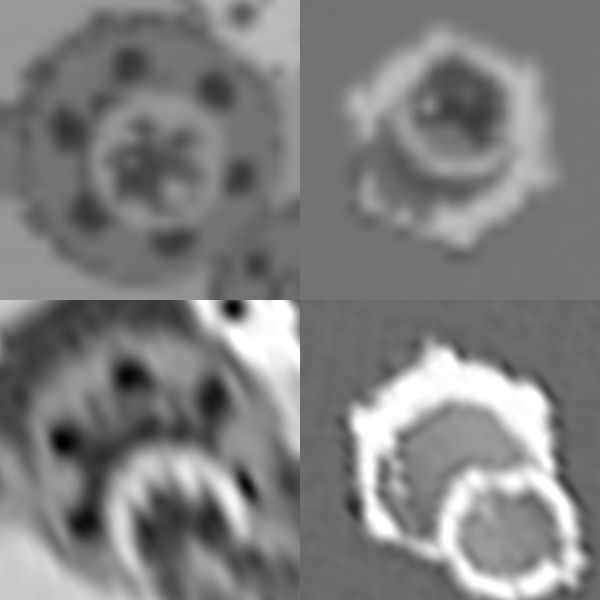

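Coupling: about (0.449,-0.268), with a lug at 22° mod 60. Seat: about (0.5056,0.2225), with a spline at 16° mod 60 (holes seen in both views). I'm moving over via the front of the robot to stay clear of its inner reach limit.

{"api": "step_arm", "payload": {"commands": [[-0.04,-0.028,0,0,0,0],[-0.041,-0.028,0,0,0,0],[-0.041,-0.028,0,0,0,0],[-0.041,-0.028,0,0,0,0],[-0.041,-0.028,0,0,0,0],[-0.041,-0.028,0,0,0,0],[-0.041,-0.028,0,0,0,0],[-0.041,-0.028,0,0,0,0],[-0.041,-0.028,0,0,0,0],[-0.041,-0.028,0,0,0,0],[-0.041,-0.028,0,0,0,0],[-0.04,-0.028,0,0,0,0]], "jaw": 0.64}}

```text
t: 1.6
tool_pos: [0.562, 0.1986, 0.2053]
tcp_rot: [[-0.966, 0.26, -0.0], [0.26, 0.966, -0.0], [0.0, -0.0, -1.0]]
ft_force: [-0.3, -0.0, 0.2]
width: 0.0602
```

{"api": "step_arm", "payload": {"commands": [[-0.0013,-0.04,0,0,0,0],[-0.0013,-0.044,0,0,0,0],[-0.0013,-0.044,0,0,0,0],[-0.0013,-0.044,0,0,0,0],[-0.0013,-0.044,0,0,0,0],[-0.0013,-0.044,0,0,0,0],[-0.0013,-0.044,0,0,0,0],[-0.0013,-0.044,0,0,0,0],[-0.0013,-0.044,0,0,0,0],[-0.0013,-0.044,0.03,0,0,0],[-0.0013,-0.044,0.03,0,0,0],[0,0,0.02,0,0,-0.122]]}}

```text
t: 3.1
tool_pos: [0.4485, -0.2701, 0.1242]
tcp_rot: [[-0.99, 0.143, -0.002], [0.143, 0.99, -0.001], [0.001, -0.001, -1.0]]
ft_force: [0.3, 0.5, -0.8]
width: 0.06
```

{"api": "step_arm", "payload": {"commands": [[0,0.001,0.03,0,0,0],[0,0.001,0.03,0,0,0],[0,0,0.02,0,0,0],[0,0,0.015,0,0,0],[0,0,0.01,0,0,0],[0,0,0.007,0,0,0],[0,0,0,0,0,0]]}}

```text
t: 3.98
tool_pos: [0.4506, -0.2653, 0.0134]
tcp_rot: [[-0.99, 0.14, -0.0], [0.14, 0.99, 0.0], [0.0, -0.0, -1.0]]
ft_force: [0.3, 0.5, 0.1]
width: 0.0603
```

Run:
```python
from h import *
t=snap('top','top1');s=snap('side','side1')
c=lambda s,u,v,r:cv2.resize(s['pixels'][v-r:v+r,u-r:u+r,::-1],(400,400),interpolation=cv2.INTER_CUBIC)
cv2.imwrite('pics/m2.png',np.hstack([c(t,382,252,36),c(s,301,335,40)]))
print(sensors.get_obs()['ft_force'])
```

```text
[-0.01194142 -0.12386423  0.55330243]
```

View pics/m2.png

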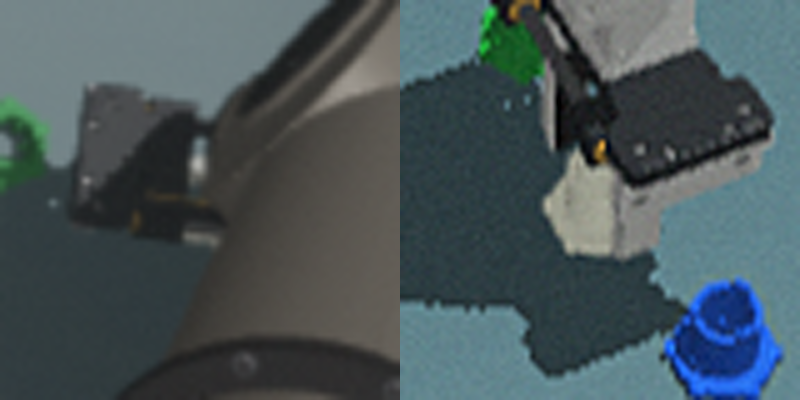

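The view shows the gripper astride the white coupling (side crop 590,210), with the blue copy clear. I'll trim the centre and close.

{"api": "step_arm", "payload": {"commands": [[0.001,-0.003,0.001,0,0,0],[0,0,0,0,0,0]]}}

```text
t: 4.32
tool_pos: [0.4492, -0.2684, 0.0127]
tcp_rot: [[-0.99, 0.141, 0.0], [0.141, 0.99, -0.0], [-0.0, -0.0, -1.0]]
ft_force: [0.1, 0.0, 0.7]
width: 0.0603
```

{"api": "step_arm", "payload": {"commands": [[0,0,0,0,0,0],[0,0,0,0,0,0],[0,0,0,0,0,0],[0,0,0,0,0,0],[0,0,0,0,0,0],[0,0,0,0,0,0]], "jaw": 0}}

```text
t: 5.08
tool_pos: [0.4492, -0.268, 0.0125]
tcp_rot: [[-0.99, 0.14, -0.0], [0.14, 0.99, 0.0], [0.0, 0.0, -1.0]]
ft_force: [0.3, 0.3, 0.0]
width: 0.0305
```

{"api": "step_arm", "payload": {"commands": [[0,0,-0.01,0,0,0],[0,0,-0.03,0,0,0],[0,0,-0.04,0,0,0],[0,0,-0.045,0,0,0],[0,0,-0.04,0,0,0]]}}

```text
t: 5.7
tool_pos: [0.449, -0.2683, 0.1797]
tcp_rot: [[-0.99, 0.141, 0.001], [0.141, 0.99, -0.0], [-0.001, -0.0, -1.0]]
ft_force: [-0.8, -0.3, -0.2]
width: 0.0309
```

{"api": "step_arm", "payload": {"commands": [[0.001,0.03,0,0,0,0],[0.001,0.045,0,0,0,0],[0.001,0.045,0,0,0,0],[0.001,0.045,0,0,0,0],[0.001,0.045,0,0,0,0],[0.001,0.045,0,0,0,0],[0.001,0.045,0,0,0,0],[0.001,0.045,0,0,0,0],[0.001,0.045,0,0,0,0],[0.001,0.045,0,0,0,0],[0.001,0.04,0,0,0,0],[0.001,0.0185,0,0,0,0]]}}

```text
t: 7.2
tool_pos: [0.5065, 0.2241, 0.1779]
tcp_rot: [[-0.99, 0.139, 0.0], [0.139, 0.99, 0.0], [-0.0, 0.0, -1.0]]
ft_force: [-0.3, -0.8, -0.1]
width: 0.0308
```

Run:
```python
from h import *
o=sensors.get_obs();p=o['tool_pos'];print(p,o['tcp_rot'],o['ft_force'],o['width'])
t=snap('top','top2');s=snap('side','side2')
u=p-[0,0,.0125]
print(proj(t,u),proj(s,u))
a,b=proj(t,u).astype(int),proj(s,u).astype(int)
c=lambda s,u,v,r:cv2.resize(s['pixels'][v-r:v+r,u-r:u+r,::-1],(400,400),interpolation=cv2.INTER_CUBIC)
cv2.imwrite('pics/m3.png',np.hstack([c(t,*a,40),c(s,*b,40)]))
```

```text
[0.50647375 0.22411564 0.17787888] [[-9.90352267e-01  1.38572386e-01  2.85838569e-04]
 [ 1.38572395e-01  9.90352307e-01  1.27501957e-05]
 [-2.81314062e-04  5.22365203e-05 -9.99999959e-01]] [-0.30648152 -0.81085667 -0.13160839] 0.03075173917118435
[207.09356444 224.21368502] [218.99245445 170.55985829]
```

View pics/m3.png

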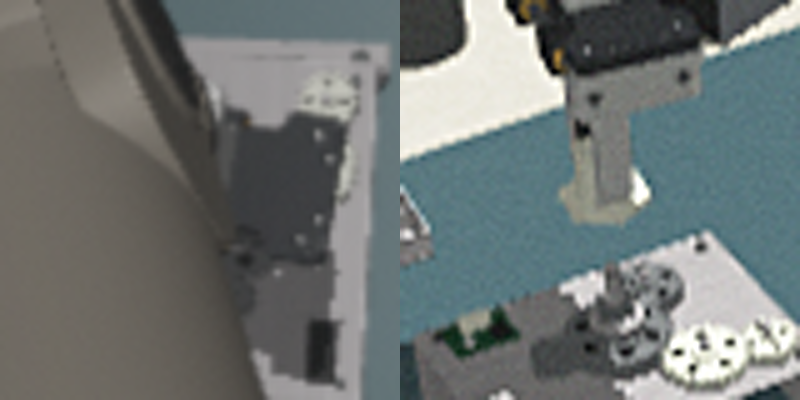

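The side crop shows the coupling upright in the jaws (605,205) above the shaft tip (613,268), with a clean grip on the flats. I'll trim, turn by 6° and lower over the shaft.

{"api": "step_arm", "payload": {"commands": [[0.0007,-0.0019,0,0,0,0],[0,0,0.005,0,0,0.105],[0,0,0.015,0,0,0],[0,0,0.01,0,0,0],[0,0,0.005,0,0,0],[0,0,0.005,0,0,0],[0,0,0,0,0,0]]}}

```text
t: 8.18
tool_pos: [0.5055, 0.2203, 0.1372]
tcp_rot: [[-0.97, 0.243, -0.0], [0.243, 0.97, -0.0], [0.0, -0.0, -1.0]]
ft_force: [-0.7, 0.3, -0.7]
width: 0.0306
```

{"api": "step_arm", "payload": {"commands": [[0,0,0.004,0,0,0],[0,0,0.004,0,0,0],[0,0,0.004,0,0,0],[0,0,0.004,0,0,0],[0,0,0,0,0,0]]}}

```text
t: 8.8
tool_pos: [0.5054, 0.2205, 0.1211]
tcp_rot: [[-0.97, 0.243, -0.0], [0.243, 0.97, -0.0], [0.0, -0.0, -1.0]]
ft_force: [-1.2, 1.8, -3.1]
width: 0.0304
```

Run:
```python
from h import *
o=sensors.get_obs();p=o['tool_pos'];print(p,o['tcp_rot'][:,1],o['ft_force'],o['wrist_torque'])
s=snap('side','side3')
b=proj(s,p-[0,0,.0125]).astype(int)
u,v=b;r=30
cv2.imwrite('pics/m4.png',cv2.resize(s['pixels'][v-r:v+r,u-r:u+r,::-1],(480,480),interpolation=cv2.INTER_CUBIC))
```

```text
[0.5054289  0.22054183 0.12112978] [ 2.43259668e-01  9.69961172e-01 -2.44093753e-04] [-1.23144755  1.75989717 -3.0786888 ] [0.55604653 0.14616413 0.0430458 ]
```

View pics/m4.png

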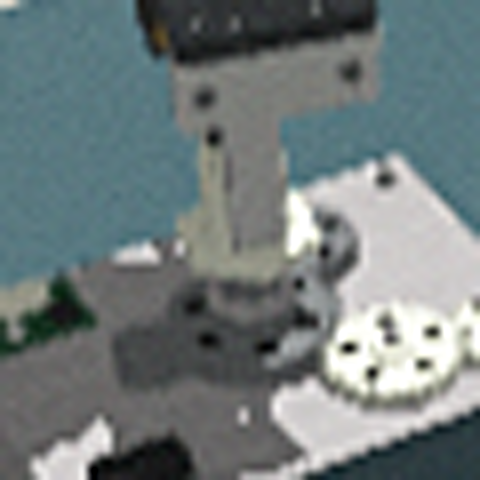

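The side view shows the flange (240,260) around the shaft just above the sleeve. A small side force in +y says I'm about 2 mm short in y, which matches my target, so I'll trim.

{"api": "step_arm", "payload": {"commands": [[0.0003,0.0015,0,0,0,0],[0,0,0,0,0,0],[0,0,0,0,0,0]]}}

```text
t: 9.22
tool_pos: [0.5058, 0.2218, 0.1215]
tcp_rot: [[-0.97, 0.244, 0.0], [0.244, 0.97, -0.0], [-0.0, -0.0, -1.0]]
ft_force: [-0.7, -0.8, -0.7]
width: 0.0308
```

{"api": "step_arm", "payload": {"commands": [[0,0,0.003,0,0,0],[0,0,0.003,0,0,0],[0,0,0,0,0,0]]}}

```text
t: 9.6
tool_pos: [0.5055, 0.2218, 0.1151]
tcp_rot: [[-0.97, 0.243, -0.001], [0.243, 0.97, -0.0], [0.0, -0.0, -1.0]]
ft_force: [0.2, -0.3, -0.4]
width: 0.031
```

{"api": "step_arm", "payload": {"commands": [[0,0,0.002,0,0,0],[0,0,0.002,0,0,0],[0,0,0.002,0,0,0],[0,0,0,0,0,0]]}}

```text
t: 10.1
tool_pos: [0.5056, 0.222, 0.1094]
tcp_rot: [[-0.97, 0.243, -0.0], [0.243, 0.97, -0.0], [0.0, -0.0, -1.0]]
ft_force: [0.2, 0.5, -0.5]
width: 0.0302
```

{"api": "step_arm", "payload": {"commands": [[0,0,0.002,0,0,0],[0,0,0.002,0,0,0],[0,0,0,0,0,0]]}}

```text
t: 10.48
tool_pos: [0.5056, 0.2223, 0.1053]
tcp_rot: [[-0.97, 0.243, -0.0], [0.243, 0.97, 0.0], [0.0, 0.0, -1.0]]
ft_force: [0.5, 4.3, -2.2]
width: 0.0306
```

{"api": "step_arm", "payload": {"commands": [[0,0.0006,0,0,0,0],[0,0,0,0,0,0]]}}

```text
t: 10.72
tool_pos: [0.5057, 0.2224, 0.1054]
tcp_rot: [[-0.97, 0.243, -0.0], [0.243, 0.97, -0.0], [0.0, -0.0, -1.0]]
ft_force: [-1.0, 1.5, -1.1]
width: 0.0305
```

```bash
python3 -c "
from h import *
o=sensors.get_obs();print(o['tool_pos'],o['ft_force'],o['wrist_torque'])"
```

```text
[0.50571999 0.22237598 0.10539085] [-1.03613161  1.54516219 -1.11306854] [ 0.31104659  0.14058258 -0.03070604]
```

Meshed: the underside is about 6 mm below the spline tops with almost no force. I'll press on.

{"api": "step_arm", "payload": {"commands": [[0,0.0002,0.002,0,0,0],[0,0,0.002,0,0,0],[0,0,0.002,0,0,0],[0,0,0,0,0,0]]}}

```text
t: 11.22
tool_pos: [0.5058, 0.2226, 0.0993]
tcp_rot: [[-0.97, 0.243, -0.0], [0.243, 0.97, -0.0], [0.0, -0.0, -1.0]]
ft_force: [-0.2, 0.3, -0.2]
width: 0.0303
```

{"api": "step_arm", "payload": {"commands": [[0,0,0.002,0,0,0],[0,0,0.002,0,0,0],[0,0,0,0,0,0]]}}

```text
t: 11.6
tool_pos: [0.506, 0.2227, 0.0955]
tcp_rot: [[-0.97, 0.243, 0.0], [0.243, 0.97, -0.0], [-0.0, -0.0, -1.0]]
ft_force: [-0.5, -1.2, 3.2]
width: 0.0306
```

{"api": "step_arm", "payload": {"commands": [[0,0,0.001,0,0,0],[0,0,0.001,0,0,0],[0,0,0,0,0,0]]}}

```text
t: 11.98
tool_pos: [0.506, 0.2227, 0.0935]
tcp_rot: [[-0.97, 0.243, 0.0], [0.243, 0.97, -0.0], [-0.0, 0.0, -1.0]]
ft_force: [-0.1, -1.3, 5.7]
width: 0.0307
```

{"api": "step_arm", "payload": {"commands": [[0,0,0.001,0,0,0],[0,0,0,0,0,0]]}}

```text
t: 12.22
tool_pos: [0.506, 0.2227, 0.0926]
tcp_rot: [[-0.97, 0.243, 0.0], [0.243, 0.97, 0.0], [-0.0, 0.0, -1.0]]
ft_force: [-1.3, -0.6, 6.6]
width: 0.0308
```

{"api": "step_arm", "payload": {"commands": [[0,0,0.001,0,0,0],[0,0,0,0,0,0]]}}

```text
t: 12.48
tool_pos: [0.506, 0.2227, 0.0916]
tcp_rot: [[-0.97, 0.243, 0.0], [0.243, 0.97, -0.0], [-0.0, 0.0, -1.0]]
ft_force: [-0.7, -1.5, 6.0]
width: 0.0305
```

{"api": "step_arm", "payload": {"commands": [[0,0,0.0005,0,0,0],[0,0,0,0,0,0]]}}

```text
t: 12.72
tool_pos: [0.5061, 0.2227, 0.0914]
tcp_rot: [[-0.97, 0.244, 0.0], [0.244, 0.97, 0.0], [-0.0, 0.0, -1.0]]
ft_force: [-2.9, -1.9, 11.5]
width: 0.0305
```

{"api": "step_arm", "payload": {"commands": [[0,0,0.0006,0,0,0],[0,0,0,0,0,0],[0,0,0,0,0,0]]}}

```text
t: 13.1
tool_pos: [0.5061, 0.2228, 0.0913]
tcp_rot: [[-0.97, 0.244, 0.0], [0.244, 0.97, 0.001], [-0.0, 0.001, -1.0]]
ft_force: [-5.9, -3.5, 21.1]
width: 0.0303
```

Run:
```python
from h import *
o=sensors.get_obs();p=o['tool_pos'];print(p,o['ft_force'],o['wrist_torque'],o['width'])
s0=load('side0')
for n in('side3','now'):
    s=snap('side','side4') if n=='now' else load(n)
    C=cloud(s)
    k=(np.hypot(C[...,0]-.506,C[...,1]-.2225)<.030)&(s['pixels'].min(-1)>125)&(C[...,2]>.06)&(C[...,2]<.13)
    print(n,k.sum(),np.round(np.percentile(C[k][:,2],[5,25,50,75,95]),4), np.histogram(C[k][:,2],np.arange(.07,.13,.003)))
b=proj(s,[.506,.2225,.085]).astype(int);u,v=b;r=24
print(b)
cv2.imwrite('pics/m5.png',cv2.resize(s['pixels'][v-r:v+r,u-r:u+r,::-1],(480,480),interpolation=cv2.INTER_CUBIC))
```

```text
[0.50611395 0.22275108 0.09132053] [-5.94418775 -3.54112004 21.06859505] [-0.87434409  1.39436901 -0.01203461] 0.030325702695826847
side3 101 [0.0724 0.0766 0.1151 0.1169 0.1224] (array([ 7, 13,  4,  0,  0,  0,  0,  0,  0,  0,  0,  0,  0,  7, 16, 35,  9,
        5,  2]), array([0.07 , 0.073, 0.076, 0.079, 0.082, 0.085, 0.088, 0.091, 0.094,
       0.097, 0.1  , 0.103, 0.106, 0.109, 0.112, 0.115, 0.118, 0.121,
       0.124, 0.127]))
now 103 [0.0741 0.0844 0.0864 0.0943 0.1113] (array([ 0,  9,  2,  0, 18, 37,  5,  3,  2,  4,  4,  4,  4,  4,  1,  1,  0,
        0,  1]), array([0.07 , 0.073, 0.076, 0.079, 0.082, 0.085, 0.088, 0.091, 0.094,
       0.097, 0.1  , 0.103, 0.106, 0.109, 0.112, 0.115, 0.118, 0.121,
       0.124, 0.127]))
[221 193]
```

View pics/m5.png

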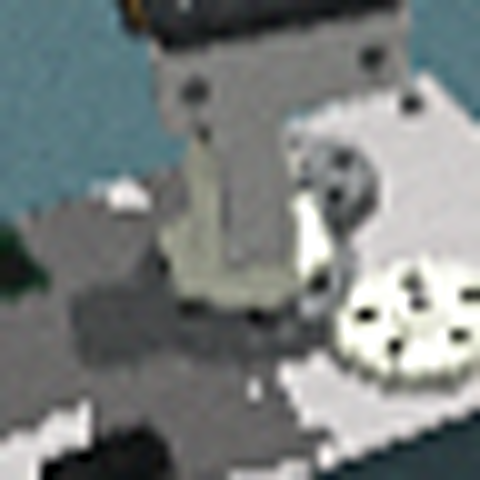

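The flange top reads about 0.086 to 0.087 m (home is 0.087). It dropped as much as the TCP since the earlier view, so it hasn't slipped in the jaws. The force climbs steeply (11 to 21 N over 0.1 mm), so it's on the stop. I'll hold briefly to check that this is steady, then hand in.

{"api": "step_arm", "payload": {"commands": [[0.0002,0,0,0,0,0],[0,0,0,0,0,0],[0,0,0,0,0,0],[0,0,0,0,0,0]]}}

```text
t: 13.65
tool_pos: [0.5061, 0.2227, 0.0913]
tcp_rot: [[-0.97, 0.244, 0.001], [0.244, 0.97, 0.001], [-0.0, 0.001, -1.0]]
ft_force: [-4.0, -4.2, 20.9]
width: 0.0311
```

Run:
```python
from h import *
o=sensors.get_obs();print(o['t'],o['tool_pos'],o['ft_force'],o['width'])
if 12<o['ft_force'][2]<35: print(env.close_job())
```

```text
13.65 [0.50609919 0.22274946 0.09131879] [-3.98988365 -4.19187751 20.86189378] 0.03107783492208765
the job is handed in; nothing more can be done
None
```

The coupling is fully home, and I handed the job in at t = 13.65 s with the arm still gripping it and pressing down with about 21 N. I gripped the white flanged tube on its flats, carried it over the shaft and turned it about 6°. It slid over the splines with almost no force and went down against the spring to its stop.

**Checks that agreed:**
- **At the stop:** the force rose from 11 to 21 N over the last 0.1 mm of travel, then held steady.
- **Height:** the side camera puts the flange top at about 0.086–0.087 m; fully home is 0.087 m.
- **Grip:** the jaws read 31 mm, and the flange came down as far as the tool did, so it did not slip.

**Checks that disagreed or were not made:**
- **Tool height:** the tool ended about 2 mm lower than my estimate of the grip height predicted; I trusted the camera height and the hard stop.
- **Side load:** about 4 N remained in both x and y.
- **Bench:** I took no final picture of the whole bench. I saw no sign of contact with the other items.

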